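# Pin down the lid of the hook case

### The job

The lid of the white hook case is fastened by three black push pins that stand proud of it. With closed fingertips, press each pin lightly straight down until its head sits on its collar: first the large round one, then the small square one, then the long narrow one. Do not lift, tip or shift the case, leave the paperweight on its lid and the other things where they are, and finish clear of everything.

Things in the scene. Friction and masses are not known exactly. Their poses are not given: they have to be found in the camera images.
- case: the hook case: closed white plastic box with a flat lid, 224 mm (its x) by 164 mm (its y), lid top 55 mm above the shelf, 0.9 kg, standing loose and level on the shelf, turned any way. Origin: centre of its underside; z up. Three black push pins stand up through its lid, each over a collar 4 mm high of nearly the same outline.
- disc_top (a point): centre of the top face of the push pin with the large round head, 44 mm across; it stands at case x, y = (-70, -45) mm and moves with the pin. Head 6 mm thick. Fully home it lies 65 mm above the shelf with the head resting on its collar; at the start it stands 10 to 14 mm higher.
- pin_disc (a joint): how far that pin is pushed down, in m: 0 fully out, 0.014 fully home (rigid stop); starts at 0 to 0.004. It slides with about 3 N of friction, has no spring and stays where it is left.
- square_top (a point): centre of the top face of the push pin with the small square head, 24 x 24 mm; it stands at case x, y = (-70, +48) mm and moves with the pin. Head 6 mm thick. Fully home it lies 65 mm above the shelf with the head resting on its collar; at the start it stands 10 to 14 mm higher.
- pin_square (a joint): how far that pin is pushed down, in m: 0 fully out, 0.014 fully home (rigid stop); starts at 0 to 0.004. It slides with about 3 N of friction, has no spring and stays where it is left.
- bar_top (a point): centre of the top face of the push pin with the long narrow head, 14 x 60 mm (long side along the case's y); it stands at case x, y = (+80, 0) mm and moves with the pin. Head 6 mm thick. Fully home it lies 65 mm above the shelf with the head resting on its collar; at the start it stands 10 to 14 mm higher.
- pin_bar (a joint): how far that pin is pushed down, in m: 0 fully out, 0.014 fully home (rigid stop); starts at 0 to 0.004. It slides with about 3 N of friction, has no spring and stays where it is left.
- paperweight: dark green glass dome paperweight, 56 mm across, 33 mm high, standing loose on the middle of the case's lid (within 15 mm of its centre); origin: centre of its underside
- nail_tray: teal plastic nail tray 120 x 70 mm, 25 mm high, loose on the shelf near the case; origin: centre of its underside
- rail_slider: small chrome picture rail slider, 24 x 46 mm, 24 mm high, loose near the case; origin: centre of its underside
- screwdriver: screwdriver 180 mm long lying loose beside the case; origin: under its middle
- coat_hook: loose steel coat hook on a 22 x 60 mm plate, 42 mm high, near the case; origin: centre of its underside
- tape_measure: yellow tape measure 36 x 66 mm, 62 mm high, standing loose near the case; origin: centre of its underside
- plug_jar: lidded clear jar 64 mm across, 85 mm high, off to one side of the case; origin: centre of its underside
- mug: white mug 76 mm across, 90 mm high, off to one side of the case; origin: centre of its underside
Mind the look-alikes: they are no part of the job. There is more than one size of the paperweight; the job needs the smallest.

How it is judged:
On the way, in this order (a step that is already met when the one before it is completed fails the run):
1. the round pin is pushed home while the square and the long one still stand proud (value of joint pin_disc above 0.0115 m and value of joint each of pin_square, pin_bar below 0.007 m), for 0.1 s.
2. then the square pin is pushed home while the long one still stands proud (value of joint each of pin_disc, pin_square above 0.0115 m and value of joint pin_bar below 0.007 m), for 0.1 s.
3. then the long pin is pushed home (value of joint each of pin_disc, pin_square, pin_bar above 0.0115 m), for 0.1 s.
At the end, for the whole second after the job is handed in: All three pins are within 2.5 mm of fully home; the case is level, at rest and within 20 mm of its starting place; the paperweight rests on the lid; it and every other thing are within 20 mm of where they started (all of step 3 and distance of each of case, paperweight, nail_tray, rail_slider, screwdriver, coat_hook, tape_measure, plug_jar, mug from where it was at the start of the episode below 0.02 m and angle between case's own z axis and vertical below 0.05 rad and linear speed of each of case, paperweight below 0.02 m/s); the robot touches nothing.
It fails at once if the case is lifted (by more than 8 mm), tipped (more than 0.1 rad) or shifted (more than 20 mm) (height (world z) of case above 0.008 m or angle between case's own z axis and vertical above 0.1 rad or distance of case from where it was at the start of the episode above 0.02 m).
It fails at once if the case or a pin is pressed hard (more than 40 N) (contact force between any of the fingers, the arm and case above 40 N).
It fails at once if the paperweight or another bystander is moved by more than 20 mm or lifted (distance of any of paperweight, nail_tray, rail_slider, screwdriver, coat_hook, tape_measure, plug_jar, mug from where it was at the start of the episode above 0.02 m).
It also fails if it takes over 45 s, if anything falls off the work surface, if the arm or the gripper's body presses on something with over 40 N, if the wrist force passes 120 N, or if a joint passes its speed limit or range.

### The arm

A 6-joint arm with a two-finger parallel gripper is mounted at the origin on the work surface. World frame = base frame: x ahead of the robot, y to its left, z up, the work surface at z = 0. Lengths are in m, angles in rad, forces in N, time in s.
With the tool pointing down it reaches from about 0.35 to 0.85 m from the base axis. Payload 8.1 kg.
Tool frame: the origin (TCP) lies at the very end of the fingers, on their centre line; the grasp point (between the pads) lies 19 mm behind it (arm.hold_point_z is the distance from the TCP to the grasp point, in m); x points along the fingers, y is the direction in which the jaws open and shut, and the axes are right-handed (so a half turn about x gives the same grasp; the last joint's range is limited). The gripper opens to 85 mm and grips with 20 to 120 N. Pads are 22 mm wide; open, the fingers measure 114 mm over their backs; the gripper's body (76 mm by 85 mm) begins 54 mm behind the grasp point. The pads swing forward as they close: fully open they stand 13 mm farther back than shut.
Start: joints at [1.033, 0.13, 1.488, -0, 1.523, -0.085], TCP at [0.262, 0.54, 0.21] pointing down, gripper open.
Joint ranges: [-2.96, 2.96], [-0.89, 2.26], [0.02, 2.5], [-1.34, 4.48], [0, 2.73], [-2.66, 2.66]. Speed limits (rad/s): [2.39, 2.39, 2.79, 3.14, 3.14, 3.14].

### API

Orientations are given as a unit quaternion [w, x, y, z].
In Python, from rig import monitor, cams, arm gives the robot as it stands. The module is installed in compiled form; this text tells all that it offers.
- The arm moves only by the tool play_rows, never from a script. Its argument "series" is one flat list of numbers, 7 for each row, row after row: the shift along the tool's x, y, z in mm, then the turn, a rotation vector about the tool's x, y, z in rad, then the gripper command: -1 is fully open, 1 is shut, values between are in proportion. In form: [x, y, z, rx, ry, rz, fingers, x, y, z, rx, ry, rz, fingers, ...]. A call has exactly 8 rows; each row is the pose to reach, as a shift and turn from the pose measured when the call began, along the tool's axes at that moment; what a row does not reach only later rows make up. A row lasts 1/8 s, in which the tool goes at most 62.5 mm and 10.7 degrees, less where a joint would pass 70% of its speed; a pose out of reach is approached as far as the arm can. A call with a gripper value outside its range is refused whole. The fingers move at their own pace and stop on an object; "grip_force" is the grip in N (left out, the last holds). Time passes only in rows, so rows that repeat a pose let the fingers close, or fill a call up. It gives the time, the measured TCP pose, the force and the opening at its end, in the units of the state.
- monitor.get_obs(): the state, without advancing time (a new reading comes with each control period).
- cams.snapshot(name): name is "scene" or "side" or "wrist"; returns the picture (420x560x3 uint8, red, green, blue); there is no depth.
- cams.calibration(name): a dict with "mtx" (3x3 intrinsics, pixels), "xyz" and "rotation" of the camera in the world; the wrist camera has in their place "tool_from_camera" (4x4, takes a point from camera to tool coordinates, whose origin is the TCP and whose axes are the tool frame's). Camera axes: x right, y down, z forward; pixel columns grow to the right and rows downward; lengths in m; the calibration is good to about 2 mm. A picture is of the moment at which its call begins: read the wrist's pose just before it. calibration takes no time and is no camera call.
- arm.hand_in(): hands the job in, once; it reports no verdict.
Trained networks look in the newest picture that a camera, given by its name, has taken for a name from the list of things; names that differ only in an ending like _2 or _b are one class to them, and where a whole thing is asked for, a point or a joint stands for the part that bears it (a point fixed in the world has none). Each returns a list of dicts, best first, with "conf" (0 to 1); they miss things now and then, are a little off and sometimes report something else, mostly with a low value. They report only what shows in the picture. A call takes as long as a camera call. They do not tell look-alikes from the thing itself.
- cams.find_in(camera, query): "xyz" ([x, y, z] in m, in world coordinates, good to about 4 mm: the middle of the surface that is visible of it).
The state is a dict: "time": time; "qpos": joint angles; "dq": joint speeds; "joint_torque": joint torques, N m; "tool_pos": TCP position; "tcp_rot": TCP orientation; "contact_force": force on the tool from outside, world axes, zero at the start; "torque": the same for the moment, N m; "opening": finger opening in m.
Only numpy, scipy, OpenCV 4.12 (cv2) and the standard library are available. Lean on these libraries where they do the work, as an engineer would, in place of code of your own. Each camera call takes 0.05 s, during which the arm holds its last target. There are 200 camera calls.

## Working session

There is one attempt and no reset: what is moved stays moved. The work goes in short steps, Python scripts to look and compute and a tool call to move; the robot and the scene stay as the last step left them, time stands still between calls to the robot, and variables do not carry over. Pictures are saved under pics/ and viewed, about 8 in all and at most 12, crops included, and the job is handed in when it is done.

Besides the shell and the picture viewer there is one more tool, called after ">>>" as name(argument=value, ...), one argument or row to a line, values as JSON. play_rows: Moves the arm, as the interface text tells. Its arguments: {"type":"object","properties":{"series":{"type":"array","items":{"type":"number"}},"grip_force":{"type":"number"}},"required":["series"]}

```bash
mkdir -p pics
python3 - <<'E'
from rig import monitor,cams,arm
import cv2,numpy as np
o=monitor.get_obs();print({k:np.round(v,3) for k,v in o.items()})
for n in("scene","side"):
    cv2.imwrite(f"pics/{n}0.png",cv2.cvtColor(cams.snapshot(n),cv2.COLOR_RGB2BGR))
    c=cams.calibration(n);print(n,np.round(c['xyz'],3),np.round(c['rotation'],3).tolist(),np.round(c['mtx'],1).tolist())
    for q in("case","disc_top","square_top","bar_top","paperweight","tape_measure","plug_jar","mug"):
        print(q,[(np.round(d['xyz'],3).tolist(),round(d['conf'],2)) for d in cams.find_in(n,q)[:3]])
print(np.round(cams.calibration("wrist")["tool_from_camera"],3).tolist())
E
```

```text
{'time': np.float64(0.0), 'qpos': array([ 1.033,  0.131,  1.489,  0.   ,  1.523, -0.085]), 'dq': array([ 0.   , -0.   ,  0.   , -0.   ,  0.001, -0.001]), 'joint_torque': array([ 0.0000e+00, -5.6940e+01, -5.0055e+01,  0.0000e+00,  1.4000e-02,
        0.0000e+00]), 'tool_pos': array([0.262, 0.539, 0.209]), 'tcp_rot': array([ 0.689,  0.158,  0.689, -0.159]), 'contact_force': array([-0.333, -0.194, -0.605]), 'torque': array([ 0.017, -0.035, -0.027]), 'opening': np.float64(0.085)}
scene [1.654 0.725 1.134] [-0.199, 0.421, 0.802, -0.375] [[510.7, 0.0, 270.8], [0.0, 510.7, 210.9], [0.0, 0.0, 1.0]]
case [([0.57, 0.065, 0.054], 0.74), ([0.505, -0.144, 0.044], 0.36)]
disc_top [([0.546, -0.044, 0.077], 0.63)]
square_top []
bar_top [([0.584, 0.104, 0.078], 0.53)]
paperweight [([0.507, 0.249, 0.028], 0.82), ([0.788, 0.103, 0.03], 0.67), ([0.542, 0.049, 0.08], 0.56)]
tape_measure [([0.502, -0.145, 0.043], 0.56)]
plug_jar [([0.58, -0.46, 0.056], 0.97)]
mug [([0.559, 0.49, 0.057], 0.83)]
side [0.313 0.712 0.874] [0.073, -0.16, 0.912, -0.37] [[446.0, 0.0, 283.1], [0.0, 446.0, 203.1], [0.0, 0.0, 1.0]]
case [([0.532, 0.064, 0.048], 0.93)]
disc_top [([0.54, -0.043, 0.078], 0.54)]
square_top []
bar_top [([0.577, 0.112, 0.074], 0.44), ([0.55, 0.469, 0.043], 0.19)]
paperweight [([0.483, 0.253, 0.034], 0.92), ([0.529, 0.055, 0.079], 0.86), ([0.762, 0.11, 0.031], 0.84)]
tape_measure [([0.489, -0.141, 0.051], 0.75)]
plug_jar [([0.56, -0.45, 0.056], 0.78)]
mug [([0.548, 0.474, 0.045], 0.62)]
[[0.001, -0.323, 0.946, -0.165], [1.0, 0.001, -0.001, -0.0], [-0.0, 0.946, 0.323, -0.084], [0.0, 0.0, 0.0, 1.0]]
```

View pics/scene0.png

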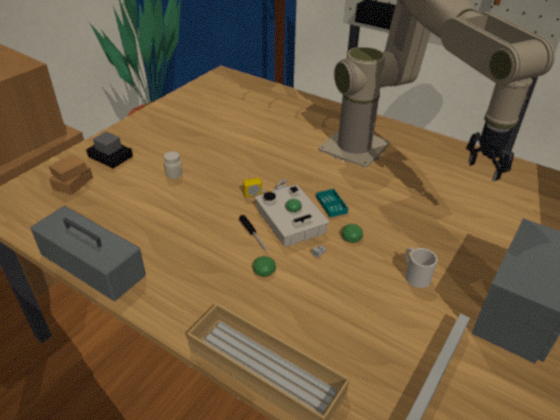

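View pics/side0.png

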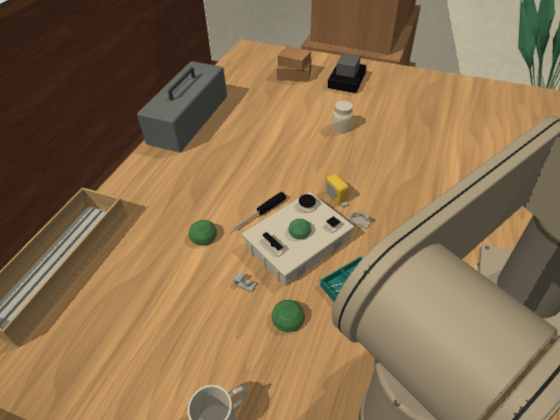

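The scene view shows the case with the disc near (270,197), the square near (294,189) and the bar near (303,218). In the side view they are at (308,202), (333,223) and (273,242). The paperweight is on the lid, and the tape measure stands near the disc's corner.

```bash
cat > h.py <<'E'
from rig import monitor,cams,arm
import cv2,numpy as np
from scipy.spatial.transform import Rotation as R
def rot(q): return R.from_quat(np.roll(q,-1)).as_matrix()
def campose(n,o=None):
    c=cams.calibration(n)
    if n!="wrist":
        r=np.array(c['rotation']); return (rot(r) if r.size==4 else r),np.array(c['xyz']),np.array(c['mtx'])
    T=np.array(c['tool_from_camera']);Rt=rot(o['tcp_rot'])
    return Rt@T[:3,:3],Rt@T[:3,3]+o['tool_pos'],np.array(c['mtx'])
def topt(n,uv,z,o=None):
    Rc,p,K=campose(n,o); d=Rc@np.linalg.solve(K,[*uv,1]); return p+d*(z-p[2])/d[2]
def proj(n,X,o=None):
    Rc,p,K=campose(n,o); q=K@(Rc.T@(np.array(X)-p)); return q[:2]/q[2]
L=np.array([[-70,-45],[-70,48],[80,0]])/1000
def fit(P):
    P=np.array(P)[:,:2];a=L-L.mean(0);b=P-P.mean(0)
    t=np.arctan2((a[:,0]*b[:,1]-a[:,1]*b[:,0]).sum(),(a*b).sum());c,s=np.cos(t),np.sin(t);M=np.array([[c,-s],[s,c]])
    o=P.mean(0)-M@L.mean(0); return t,o,L@M.T+o
def delta(o,X): # world target -> tool-axis shift mm
    return 1000*rot(o['tcp_rot']).T@(np.array(X)-o['tool_pos'])
E
python3 - <<'E'
from h import *
for n,uv in(("scene",[(270,197),(294,189),(303,218)]),("side",[(308,202),(333,223),(273,242)])):
    P=[topt(n,u,.077) for u in uv]; t,o,f=fit(P); print(n,np.round(P,3).tolist(),round(t,3),o.round(3),f.round(3).tolist())
o=monitor.get_obs();print(rot(o['tcp_rot']).round(3), campose("wrist",o)[1].round(3))
print(delta(o,[.55,.05,.3]))
E
```

```text
scene [[0.546, -0.036, 0.077], [0.463, 0.007, 0.077], [0.575, 0.112, 0.077]] 1.078 [0.539 0.045] [[0.545, -0.038], [0.463, 0.006], [0.576, 0.115]]
side [[0.536, -0.039, 0.077], [0.458, 0.008, 0.077], [0.572, 0.111, 0.077]] 1.039 [0.533 0.043] [[0.536, -0.04], [0.456, 0.007], [0.574, 0.112]]
[[ 0.     0.437  0.899]
 [ 0.     0.899 -0.437]
 [-1.     0.    -0.   ]] [0.187 0.576 0.374]
[ -90.40218751 -314.43102714  472.73554946]
```

>>> play_rows(
  series=[-40,-10,12,0,0,0,1,-40,-40,50,0,0,0,1,-40,-75,95,0,0,0,1,-40,-110,140,0,0,0,1,-40,-150,185,0,0,0,1,-40,-190,233,0,0,0,1,-40,-225,280,0,0,0,1,-40,-260,322,0,0,0,1],
  grip_force=20,
)

```text
time: 1.9
tool_pos: [0.439, 0.163, 0.2499]
tcp_rot: [0.689, 0.159, 0.689, -0.159]
contact_force: [0.5, 0.5, 0.1]
opening: 0.0001
```

>>> play_rows(
  series=[0,-30,37,0,0,0,1,0,-55,68,0,0,0,1,0,-70,86,0,0,0,1,0,-80,97,0,0,0,1,0,-80,97,0,0,0,1,0,-80,97,0,0,0,1,0,-80,97,0,0,0,1,0,-80,97,0,0,0,1],
)

```text
time: 2.9
tool_pos: [0.491, 0.0493, 0.25]
tcp_rot: [0.689, 0.159, 0.689, -0.158]
contact_force: [-0.4, 1.5, -0.5]
opening: 0.0001
```

Run:
```python
from h import *
o=monitor.get_obs();print(o['tool_pos'],o['opening'],rot(o['tcp_rot']).round(3).tolist(),o['contact_force'].round(2))
cv2.imwrite("pics/w1.png",cv2.cvtColor(cams.snapshot("wrist"),cv2.COLOR_RGB2BGR))
for q in("disc_top","square_top","bar_top","paperweight"):
    for d in cams.find_in("wrist",q)[:3]: print(q,np.round(d['xyz'],3),round(d['conf'],2),proj("wrist",d['xyz'],o).round())
for X in([.541,-.039,.077],[.46,.007,.077],[.575,.113,.077]):print(proj("wrist",X,o).round())
```

```text
[0.49101631 0.0492529  0.25004572] 7.580628940594346e-05 [[0.001, 0.437, 0.9], [0.0, 0.9, -0.437], [-1.0, 0.001, 0.001]] [-0.36  1.54 -0.5 ]
disc_top [ 0.542 -0.044  0.077] 0.67 [229. 260.]
square_top [0.462 0.002 0.075] 0.75 [231. 176.]
bar_top [0.575 0.107 0.078] 0.72 [371. 228.]
paperweight [0.751 0.107 0.031] 0.82 [411. 326.]
paperweight [0.484 0.238 0.033] 0.77 [446.  88.]
paperweight [0.528 0.044 0.082] 0.6 [298. 216.]
[233. 257.]
[234. 172.]
[376. 226.]
```

View pics/w1.png

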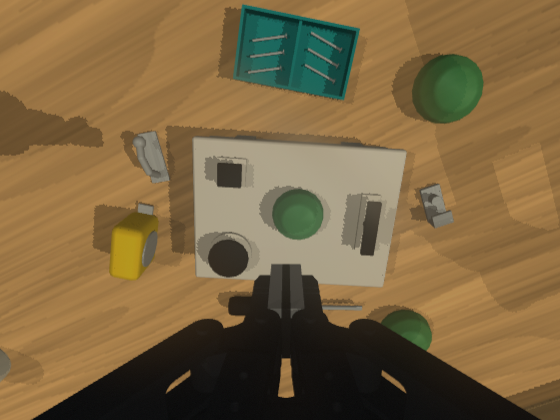

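The wrist view shows the disc at (228,258), the square at (229,176) and the bar at (371,228), with the paperweight between them. All of this agrees with the detector.

Run:
```python
from h import *
o=monitor.get_obs()
P=[topt("wrist",u,.077,o) for u in((228,258),(229,176),(371,228))]
t,c,f=fit(P);print(np.round(P,4).tolist(),t,c,f.round(4).tolist())
for X in f: print(delta(o,[*X,.1]).round(1))
```

```text
[[0.5402, -0.0451, 0.077], [0.4612, -0.0001, 0.077], [0.5753, 0.1069, 0.077]] 1.057569928118181 [0.53626952 0.03752666] [[0.5411, -0.0455], [0.4601, 0.0001], [0.5755, 0.1072]]
[150.  -63.   86.1]
[149.9 -57.4  -6.8]
[150.1  89.4  50.2]
```

>>> play_rows(
  series=[0,-20,28,0,0,0,1,0,-42,57,0,0,0,1,10,-63,86,0,0,0,1,50,-63,86,0,0,0,1,90,-63,86,0,0,0,1,130,-63,86,0,0,0,1,150,-63,86,0,0,0,1,150,-63,86,0,0,0,1],
)

```text
time: 4.15
tool_pos: [0.5393, -0.0452, 0.0979]
tcp_rot: [0.688, 0.159, 0.69, -0.159]
contact_force: [-0.5, 0.4, -0.1]
opening: -0.0004
```

Run:
```python
from h import *
o=monitor.get_obs();print(o['tool_pos'],o['contact_force'],delta(o,[.5407,-.0455,.0655]).round(1))
im=cams.snapshot("wrist");cv2.imwrite("pics/w2.png",cv2.cvtColor(im,cv2.COLOR_RGB2BGR))
for q in("disc_top","square_top","bar_top"):
    for d in cams.find_in("wrist",q)[:2]: print(q,np.round(d['xyz'],3),round(d['conf'],2))
```

```text
[ 0.53934082 -0.04522177  0.09786866] [-0.49891376  0.43496319 -0.07451467] [32.4  0.4  1.5]
disc_top [ 0.544 -0.043  0.078] 0.93
disc_top [0.517 0.026 0.054] 0.59
square_top [ 0.46  -0.001  0.075] 0.85
bar_top [0.58  0.094 0.083] 0.74
```

View pics/w2.png

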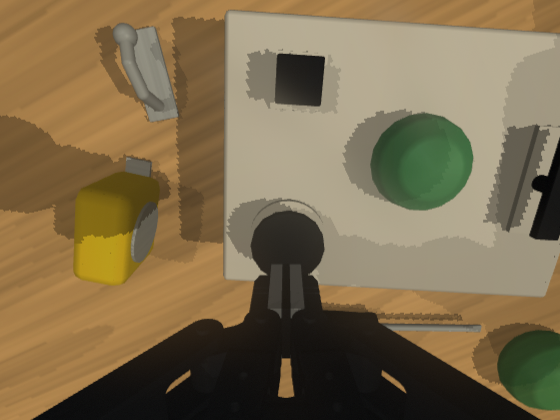

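The tip sits over the disc (287,243) and the square is at (299,80). I'll press gently in small steps.

>>> play_rows(
  series=[10,0,1,0,0,0,1,17,0,1,0,0,0,1,20,0,1,0,0,0,1,22,0,1,0,0,0,1,24,0,1,0,0,0,1,26,0,1,0,0,0,1,28,0,1,0,0,0,1,28,0,1,0,0,0,1],
)

```text
time: 5.35
tool_pos: [0.5432, -0.0461, 0.0736]
tcp_rot: [0.69, 0.159, 0.688, -0.159]
contact_force: [-0.4, -0.5, -0.2]
opening: 0.0
```

Run:
```python
from h import *
cams.snapshot("side")
for i in range(4):
    cams.snapshot("wrist");o=monitor.get_obs();print(o['tool_pos'].round(4),o['contact_force'].round(2),delta(o,[.541,-.0455,.0655]).round(1))
for q in("disc_top","square_top","bar_top"):
    for d in cams.find_in("wrist",q)[:2]: print(q,np.round(d['xyz'],3),round(d['conf'],2))
```

```text
[ 0.5433 -0.0462  0.0738] [-0.76  0.43  0.61] [ 8.3 -0.4 -2.4]
[ 0.5433 -0.0462  0.0739] [ 0.21 -0.22 -0.61] [ 8.4 -0.4 -2.4]
[ 0.5433 -0.0462  0.0739] [-0.28 -0.17 -0.16] [ 8.3 -0.4 -2.4]
[ 0.5434 -0.0462  0.0739] [-0.34  0.14 -1.21] [ 8.4 -0.4 -2.4]
disc_top [ 0.539 -0.042  0.078] 0.8
square_top [ 0.46  -0.002  0.074] 0.77
square_top [ 0.537 -0.044  0.077] 0.53
```

>>> play_rows(
  series=[1,0,0,0,0,0,1,2,0,-1,0,0,0,1,3,0,-1,0,0,0,1,4,0,-2,0,0,0,1,5,0,-2,0,0,0,1,6,0,-2,0,0,0,1,6,0,-2,0,0,0,1,6,0,-2,0,0,0,1],
)

```text
time: 6.75
tool_pos: [0.5416, -0.0453, 0.0679]
tcp_rot: [0.69, 0.159, 0.688, -0.159]
contact_force: [0.2, -0.1, 0.9]
opening: 0.0
```

>>> play_rows(
  series=[0.5,0,0,0,0,0,1,1,0,0,0,0,0,1,1.5,0,0,0,0,0,1,2,0,0,0,0,0,1,2.5,0,0,0,0,0,1,2.5,0,0,0,0,0,1,2.5,0,0,0,0,0,1,2.5,0,0,0,0,0,1],
)

```text
time: 7.75
tool_pos: [0.5416, -0.0453, 0.0654]
tcp_rot: [0.69, 0.159, 0.688, -0.159]
contact_force: [0.9, -0.6, -0.2]
opening: 0.0001
```

Run:
```python
from h import *
for i in range(3):
    im=cams.snapshot("wrist");o=monitor.get_obs();print(o['tool_pos'].round(4),o['contact_force'].round(2))
s=cams.snapshot("side")
a=cv2.resize(s[150:300,200:400],(533,400),interpolation=3); b=cv2.resize(im[:300,150:],(533,390))
cv2.imwrite("pics/w3.png",cv2.cvtColor(cv2.resize(np.hstack([a[:390],b]),(800,293)),cv2.COLOR_RGB2BGR))
```

```text
[ 0.5416 -0.0453  0.0654] [ 0.29  0.68 -0.6 ]
[ 0.5416 -0.0453  0.0654] [-0.49  0.7  -0.46]
[ 0.5416 -0.0453  0.0654] [-0.57  0.16 -0.14]
```

View pics/w3.png

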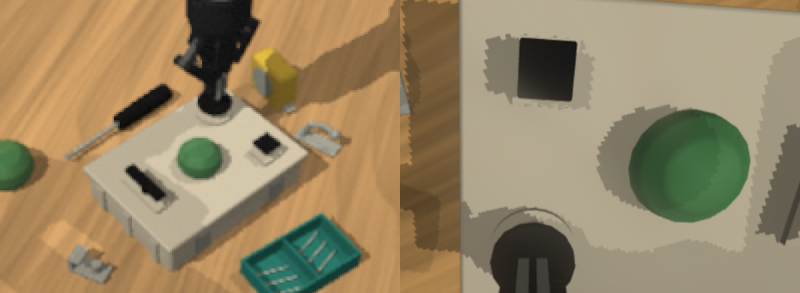

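>>> play_rows(
  series=[0.2,0,0,0,0,0,1,0.4,0,0,0,0,0,1,0.6,0,0,0,0,0,1,0.8,0,0,0,0,0,1,1,0,0,0,0,0,1,1,0,0,0,0,0,1,1,0,0,0,0,0,1,1,0,0,0,0,0,1],
)

```text
time: 8.95
tool_pos: [0.5416, -0.0453, 0.0644]
tcp_rot: [0.69, 0.159, 0.688, -0.159]
contact_force: [0.8, 0.1, 0.9]
opening: -0.0
```

>>> play_rows(
  series=[0.2,0,0,0,0,0,1,0.4,0,0,0,0,0,1,0.6,0,0,0,0,0,1,0.8,0,0,0,0,0,1,1,0,0,0,0,0,1,1,0,0,0,0,0,1,1,0,0,0,0,0,1,1,0,0,0,0,0,1],
)

```text
time: 9.95
tool_pos: [0.5416, -0.0453, 0.0634]
tcp_rot: [0.69, 0.159, 0.688, -0.159]
contact_force: [0.4, 0.1, 0.3]
opening: 0.0001
```

Run:
```python
from h import *
o=monitor.get_obs(); im=cams.snapshot("wrist").copy(); print(o['tool_pos'],o['contact_force'].round(2))
s=cams.snapshot("side"); sc=cams.snapshot("scene")
big=cv2.resize(im[150:300,190:390],(800,600),interpolation=cv2.INTER_CUBIC)
th=np.linspace(0,2*np.pi,80)
for z,col in((.0634,(255,0,0)),(.069,(255,255,0)),(.077,(0,255,0))):
    p=np.array([proj("wrist",[.5411+.022*np.cos(t),-.0455+.022*np.sin(t),z],o) for t in th]);p=(p-[190,150]+.5)*4
    cv2.polylines(big,[p.astype(np.int32)],True,col,1)
b2=cv2.resize(s[170:240,260:360],(400,280),interpolation=cv2.INTER_CUBIC);b3=cv2.resize(sc[165:235,240:340],(400,280),interpolation=cv2.INTER_CUBIC)
out=np.hstack([cv2.resize(big,(500,375)),np.vstack([b2,b3])[:,:300][:375*2:1][:375] if 0 else cv2.resize(np.vstack([b2,b3]),(268,375))])
cv2.imwrite("pics/w4.png",cv2.cvtColor(out,cv2.COLOR_RGB2BGR))
```

```text
[ 0.54161724 -0.04530971  0.06338629] [0.44 0.1  0.28]
```

View pics/w4.png

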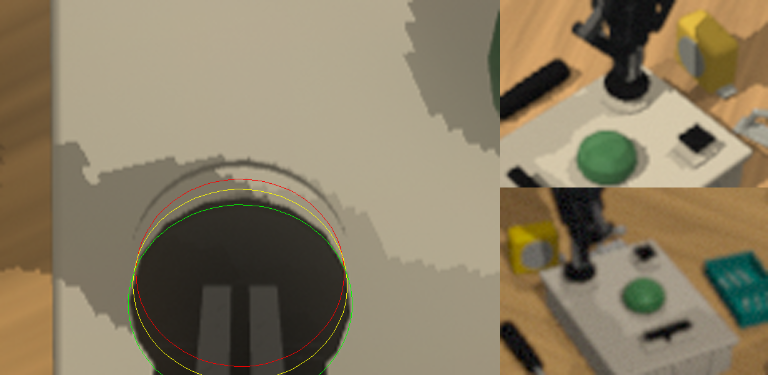

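Run:
```python
from h import *
o=monitor.get_obs();Rt=rot(o['tcp_rot'])
for d in(0,-.005,-.01,-.013,-.02): print(d,[proj("wrist",o['tool_pos']+Rt@[d,0,z],o).round(1).tolist() for z in(-.011,0,.011)])
im=cams.snapshot("wrist");
print(im[255:275,283].mean(1).round().tolist(), im[255:275,280].mean(1).round().tolist())
# disc circle fit
g=im.max(2);m=(g<60).astype(np.uint8);e=[]
for r in range(225,262,3):
    c=np.where(m[r,235:340])[0]+235
    if len(c): e.append((r,int(c[0]),int(c[-1])))
print(e)
from scipy.optimize import least_squares
```

```text
0 [[286.4, 241.7], [286.4, 260.7], [286.3, 279.1]]
-0.005 [[286.4, 245.7], [286.4, 265.2], [286.3, 283.9]]
-0.01 [[286.4, 250.0], [286.4, 269.9], [286.4, 289.0]]
-0.013 [[286.4, 252.6], [286.4, 272.8], [286.4, 292.2]]
-0.02 [[286.4, 259.2], [286.4, 280.1], [286.4, 300.1]]
[36.0, 34.0, 33.0, 33.0, 33.0, 32.0, 32.0, 32.0, 33.0, 31.0, 34.0, 32.0, 31.0, 32.0, 31.0, 31.0, 30.0, 30.0, 30.0, 29.0] [34.0, 34.0, 34.0, 34.0, 33.0, 33.0, 32.0, 33.0, 36.0, 51.0, 63.0, 63.0, 64.0, 63.0, 63.0, 63.0, 62.0, 62.0, 62.0, 62.0]
[(231, 272, 297), (234, 266, 306), (237, 261, 310), (240, 256, 314), (243, 254, 318), (246, 251, 320), (249, 249, 322), (252, 247, 324), (255, 246, 325), (258, 245, 327), (261, 244, 327)]
```

Run:
```python
from h import *
from scipy.optimize import least_squares
o=monitor.get_obs();Rc,p,K=campose("wrist",o)
E=[(231,272,297),(234,266,306),(237,261,310),(240,256,314),(243,254,318),(246,251,320),(249,249,322),(252,247,324),(255,246,325),(258,245,327)]
def res(v):
    r=[]
    for row,a,b in E:
        for c in(a,b+1):
            d=Rc@np.linalg.solve(K,[c-.5,row,1]);X=p+d*(v[2]-p[2])/d[2];r.append(1000*(np.hypot(*(X[:2]-v[:2]))-.022))
    return r
s=least_squares(res,[.541,-.0455,.07]);print(s.x,np.abs(s.fun).max())
for z in(.063,.066,.07,.074,.078):
    q=least_squares(lambda v:res([*v,z]),[.541,-.0455]);print(z,q.x,q.cost,np.round(q.fun[:4],1))
```

```text
[ 0.54337219 -0.0466134   0.06828242] 0.3436449341695097
0.063 [ 0.54501654 -0.04741266] 0.8496072239752639 [ 0.  -0.3 -0.2 -0. ]
0.066 [ 0.54408364 -0.04695919] 0.34307667232696953 [ 0.2 -0.1 -0.1  0.1]
0.07 [ 0.54283563 -0.04635263] 0.29154345968144113 [0.4 0.1 0.  0.2]
0.074 [ 0.5415813  -0.04574308] 0.8310169630778542 [0.6 0.3 0.2 0.4]
0.078 [ 0.54031917 -0.04512982] 1.8386893794831003 [0.7 0.5 0.3 0.5]
```

>>> play_rows(
  series=[0.2,0,0,0,0,0,1,0.4,0,0,0,0,0,1,0.6,0,0,0,0,0,1,0.8,0,0,0,0,0,1,1,0,0,0,0,0,1,1.2,0,0,0,0,0,1,1.4,0,0,0,0,0,1,1.6,0,0,0,0,0,1],
)

```text
time: 11.15
tool_pos: [0.5416, -0.0453, 0.0618]
tcp_rot: [0.69, 0.159, 0.688, -0.159]
contact_force: [-0.4, 0.6, 0.4]
opening: 0.0003
```

Run:
```python
from h import *
o=monitor.get_obs();print(o['tool_pos'].round(4),o['contact_force'].round(1),o['joint_torque'].round(2))
a=cv2.cvtColor(cv2.imread("pics/side0.png"),4);b=cams.snapshot("side")
cut=lambda x:cv2.resize(x[180:240,275:355],(400,300),interpolation=cv2.INTER_CUBIC)
cv2.imwrite("pics/w5.png",cv2.cvtColor(np.hstack([cut(a),cut(b)]),cv2.COLOR_RGB2BGR))
for x in(a,b): print([ [int(v) for v in x[195:220,c].mean(1)] for c in(303,308,312)])
print(proj("side",[.5411,-.0455,.077]),proj("side",[.5411,-.0455,.065]),proj("side",o['tool_pos']))
```

```text
[ 0.5416 -0.0453  0.0618] [-0.4  0.6  0.4] [ 0.000e+00 -5.104e+01 -4.592e+01  0.000e+00 -2.000e-02  0.000e+00]
[[51, 17, 21, 22, 17, 14, 18, 24, 24, 20, 20, 66, 129, 161, 160, 156, 145, 154, 170, 184, 185, 184, 182, 162, 113], [21, 16, 22, 19, 20, 23, 21, 21, 22, 21, 22, 19, 59, 126, 162, 170, 157, 136, 177, 184, 183, 184, 183, 183, 183], [132, 36, 20, 19, 20, 20, 21, 18, 21, 20, 27, 62, 98, 130, 157, 146, 139, 176, 182, 184, 184, 183, 183, 184, 184]]
[[27, 23, 23, 22, 19, 20, 18, 14, 20, 21, 19, 71, 137, 169, 170, 163, 153, 162, 182, 193, 194, 195, 192, 172, 121], [60, 67, 76, 77, 80, 68, 26, 18, 21, 22, 21, 16, 61, 133, 171, 181, 167, 145, 187, 195, 194, 193, 193, 194, 194], [78, 72, 64, 52, 10, 13, 14, 19, 24, 22, 31, 68, 104, 139, 168, 155, 147, 187, 194, 194, 193, 193, 195, 194, 194]]
[306.8496869  199.79518701] [306.74318854 203.12840133] [306.49430538 204.01712348]
```

View pics/w5.png

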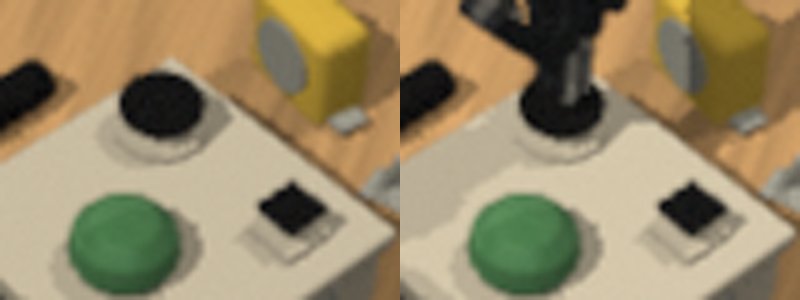

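The side view shows the disc exactly where it was, so the tip hasn't touched it and the true tip is higher than the TCP reading. I'll keep descending and watch the force.

>>> play_rows(
  series=[0.4,0,0,0,0,0,1,0.8,0,0,0,0,0,1,1.2,0,0,0,0,0,1,1.6,0,0,0,0,0,1,2,0,0,0,0,0,1,2.4,0,0,0,0,0,1,2.8,0,0,0,0,0,1,3.2,0,0,0,0,0,1],
)

```text
time: 12.2
tool_pos: [0.5416, -0.0453, 0.0585]
tcp_rot: [0.69, 0.159, 0.688, -0.159]
contact_force: [-0.1, -0.4, -0.2]
opening: -0.0001
```

>>> play_rows(
  series=[0.4,0,0,0,0,0,1,0.8,0,0,0,0,0,1,1.2,0,0,0,0,0,1,1.6,0,0,0,0,0,1,2,0,0,0,0,0,1,2.4,0,0,0,0,0,1,2.8,0,0,0,0,0,1,3.2,0,0,0,0,0,1],
)

```text
time: 13.2
tool_pos: [0.5417, -0.0453, 0.0553]
tcp_rot: [0.69, 0.159, 0.688, -0.159]
contact_force: [0.2, -0.4, -0.1]
opening: 0.0001
```

Run:
```python
from h import *
o=monitor.get_obs();print(o['tool_pos'].round(4),o['contact_force'].round(1))
b=cams.snapshot("side");c=cams.snapshot("scene")
for x in(b,):print([ [int(v) for v in x[190:216,c].mean(1)] for c in(303,308,310,312)])
cut=lambda x,r,q:cv2.resize(x[r:r+60,q:q+80],(400,300),interpolation=cv2.INTER_CUBIC)
a=cv2.cvtColor(cv2.imread("pics/scene0.png"),4)
cv2.imwrite("pics/w6.png",cv2.cvtColor(np.vstack([np.hstack([cut(b,170,275),cut(c,165,235)]),np.hstack([cut(cams.snapshot('wrist'),215,246),cut(a,165,235)])]),cv2.COLOR_RGB2BGR))
```

```text
[ 0.5417 -0.0453  0.0553] [ 0.2 -0.4 -0.1]
[[15, 19, 18, 19, 19, 24, 30, 29, 28, 24, 20, 14, 23, 19, 21, 18, 71, 137, 171, 170, 164, 156, 162, 181, 195, 193], [20, 19, 24, 45, 59, 58, 60, 62, 66, 73, 78, 80, 70, 30, 22, 22, 20, 60, 132, 172, 182, 167, 144, 186, 192, 194], [29, 35, 52, 66, 64, 63, 63, 63, 64, 65, 57, 45, 28, 17, 23, 16, 31, 76, 120, 157, 173, 155, 163, 194, 194, 195], [65, 64, 61, 69, 66, 64, 62, 65, 64, 60, 41, 19, 18, 25, 20, 29, 68, 105, 137, 167, 155, 145, 186, 194, 194, 195]]
```

View pics/w6.png

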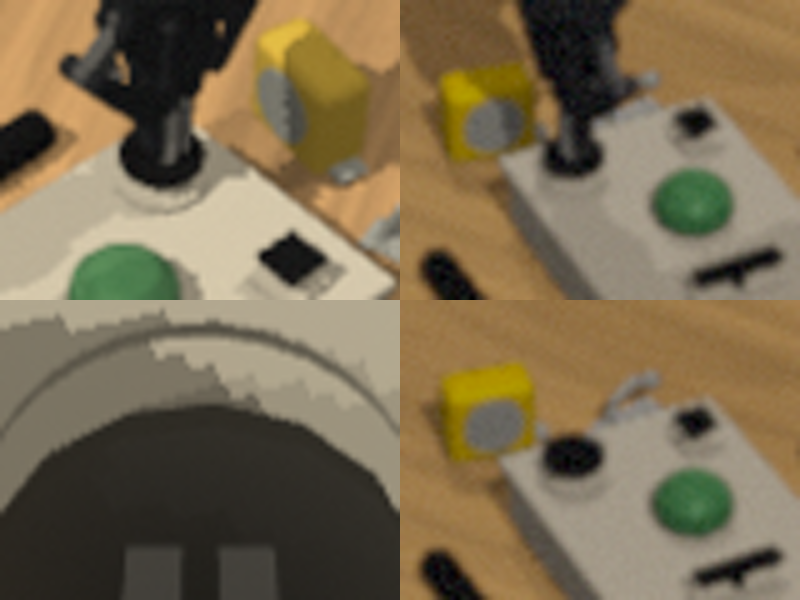

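The disc still hasn't moved and the tip is just over it. I'll continue down, checking the disc's edge.

>>> play_rows(
  series=[0.7,0,0,0,0,0,1,1.4,0,0,0,0,0,1,2.1,0,0,0,0,0,1,2.8,0,0,0,0,0,1,3.5,0,0,0,0,0,1,4.2,0,0,0,0,0,1,4.6,0,0,0,0,0,1,5,0,0,0,0,0,1],
)

```text
time: 14.35
tool_pos: [0.5417, -0.0453, 0.0503]
tcp_rot: [0.69, 0.159, 0.688, -0.159]
contact_force: [-0.4, 0.9, 3.3]
opening: 0.0001
```

```bash
cat > chk.py <<'E'
from h import *
o=monitor.get_obs();print(o['tool_pos'].round(4),o['contact_force'].round(1),o['qpos'].round(3))
b=cams.snapshot("side")
print([ [int(v) for v in b[190:216,c].mean(1)] for c in(303,308,312)])
im=cams.snapshot("wrist").max(2)
print([(r,int(c[0]),int(c[-1])) for r in range(219,256,4) for c in [np.where(im[r,225:350]<60)[0]+225] if len(c)])
E
python3 chk.py
```

```text
[ 0.5417 -0.0453  0.0503] [-0.4  0.9  3.3] [-0.178  0.112  1.81   0.     1.216 -1.296]
[[20, 19, 20, 19, 19, 18, 23, 27, 30, 27, 27, 22, 20, 20, 22, 20, 19, 35, 120, 170, 165, 154, 163, 181, 195, 193], [16, 20, 20, 15, 38, 54, 62, 59, 62, 72, 78, 77, 81, 73, 44, 26, 20, 21, 56, 129, 176, 158, 144, 186, 193, 194], [24, 52, 70, 64, 64, 65, 71, 73, 63, 62, 63, 53, 19, 21, 21, 20, 22, 58, 121, 167, 156, 145, 186, 195, 194, 193]]
[(239, 270, 301), (243, 262, 309), (247, 255, 315), (251, 252, 320), (255, 248, 323)]
```

Contact: the force is 3.3 N and the disc edge has begun to move. The reading is roughly 24 mm low, so I'll go by force and image.

>>> play_rows(
  series=[0.6,0,0,0,0,0,1,1.2,0,0,0,0,0,1,1.8,0,0,0,0,0,1,2.4,0,0,0,0,0,1,3,0,0,0,0,0,1,3.6,0,0,0,0,0,1,4.2,0,0,0,0,0,1,4.5,0,0,0,0,0,1],
)

```text
time: 15.45
tool_pos: [0.5417, -0.0453, 0.0457]
tcp_rot: [0.69, 0.159, 0.688, -0.159]
contact_force: [0.3, 0.3, 3.1]
opening: 0.0002
```

```bash
python3 chk.py
```

```text
[ 0.5417 -0.0453  0.0457] [0.3 0.3 3.1] [-0.178  0.118  1.813  0.     1.207 -1.296]
[[25, 20, 18, 18, 22, 22, 18, 20, 26, 29, 26, 28, 24, 21, 20, 18, 19, 17, 33, 108, 158, 157, 174, 195, 194, 195], [24, 21, 20, 19, 19, 30, 48, 60, 64, 67, 68, 71, 77, 79, 74, 53, 20, 21, 19, 41, 137, 168, 145, 186, 195, 193], [19, 17, 51, 72, 64, 64, 66, 72, 71, 62, 62, 64, 51, 27, 18, 22, 21, 18, 63, 136, 156, 146, 186, 195, 194, 194]]
[(239, 270, 301), (243, 262, 309), (247, 255, 315), (251, 252, 320), (255, 248, 323)]
```

>>> play_rows(
  series=[0.5,0,0,0,0,0,1,1,0,0,0,0,0,1,1.5,0,0,0,0,0,1,2,0,0,0,0,0,1,2.5,0,0,0,0,0,1,2.8,0,0,0,0,0,1,3.1,0,0,0,0,0,1,3.4,0,0,0,0,0,1],
)

```text
time: 16.55
tool_pos: [0.5417, -0.0453, 0.0433]
tcp_rot: [0.69, 0.159, 0.688, -0.159]
contact_force: [-7.1, 0.3, 14.2]
opening: 0.0
```

The disc is home: 14 N against the stop at reading 43.3, which means the finger end sits about 22 mm behind the TCP. Next I'll lift and go over the square.

>>> play_rows(
  series=[-15,0,0,0,0,0,1,-38,0,0,0,0,0,1,-38,2,-35,0,0,0,1,-38,4,-70,0,0,0,1,-38,5.5,-93,0,0,0,1,-38,5.5,-93,0,0,0,1,-30,5.5,-93,0,0,0,1,-25,5.5,-93,0,0,0,1],
)

```text
time: 17.55
tool_pos: [0.4609, -0.0001, 0.0674]
tcp_rot: [0.69, 0.159, 0.688, -0.159]
contact_force: [1.0, 0.8, 0.1]
opening: 0.0001
```

Run:
```python
from h import *
o=monitor.get_obs();print(o['tool_pos'].round(4),o['contact_force'].round(1),delta(o,[.4605,0,.06]).round(1))
b=cams.snapshot("side");w=cams.snapshot("wrist")
for q in("square_top","disc_top","bar_top"): print(q,[(np.round(d['xyz'],3).tolist(),round(d['conf'],2)) for d in cams.find_in("side",q)[:2]],[(np.round(d['xyz'],3).tolist(),round(d['conf'],2)) for d in cams.find_in("wrist",q)[:2]])
cv2.imwrite("pics/w7.png",cv2.cvtColor(np.hstack([cv2.resize(b[165:265,240:370],(400,308),interpolation=2),cv2.resize(w,(400,308),interpolation=cv2.INTER_AREA)]),cv2.COLOR_RGB2BGR))
```

```text
[ 4.609e-01 -1.000e-04  6.740e-02] [1.  0.8 0.1] [ 7.4 -0.1 -0.4]
square_top [([0.458, 0.009, 0.076], 0.46)] [([0.454, 0.005, 0.074], 0.6)]
disc_top [([0.541, -0.041, 0.066], 0.66), ([0.578, 0.111, 0.075], 0.4)] [([0.536, -0.036, 0.066], 0.6)]
bar_top [([0.576, 0.112, 0.075], 0.57)] [([0.578, 0.102, 0.078], 0.87), ([0.535, -0.037, 0.061], 0.32)]
```

View pics/w7.png

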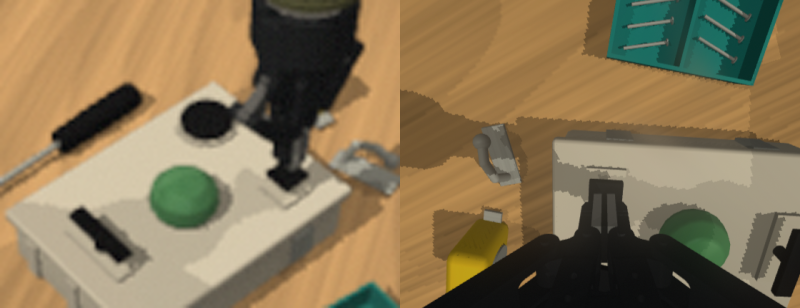

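The disc now lies flush (networks say 66 mm), and the tip is over the square, which is still proud. I'll press down.

>>> play_rows(
  series=[4,0,0,0,0,0,1,8,0,0,0,0,0,1,10,0,0,0,0,0,1,12,0,0,0,0,0,1,14,0,0,0,0,0,1,16,0,0,0,0,0,1,18,0,0,0,0,0,1,19,0,0,0,0,0,1],
)

```text
time: 18.95
tool_pos: [0.4608, 0.0002, 0.0491]
tcp_rot: [0.691, 0.159, 0.688, -0.159]
contact_force: [-1.1, 0.2, 3.1]
opening: 0.0
```

In contact at 3 N. The stop should be near reading 43.3.

>>> play_rows(
  series=[1,0,0,0,0,0,1,2,0,0,0,0,0,1,3,0,0,0,0,0,1,4,0,0,0,0,0,1,5,0,0,0,0,0,1,5.5,0,0,0,0,0,1,6,0,0,0,0,0,1,6.3,0,0,0,0,0,1],
)

```text
time: 19.95
tool_pos: [0.4608, 0.0002, 0.0433]
tcp_rot: [0.69, 0.159, 0.688, -0.159]
contact_force: [-5.3, 0.6, 10.3]
opening: 0.0003
```

The square is home at the same reading with 10 N. Now I'll lift well above the paperweight and cross to the bar.

>>> play_rows(
  series=[-25,0,0,0,0,0,1,-60,0,0,0,0,0,1,-60,35,13,0,0,0,1,-60,75,29,0,0,0,1,-60,115,44,0,0,0,1,-60,146,56.5,0,0,0,1,-50,146,56.5,0,0,0,1,-35,146,56.5,0,0,0,1],
)

```text
time: 20.95
tool_pos: [0.575, 0.1065, 0.0777]
tcp_rot: [0.69, 0.159, 0.688, -0.159]
contact_force: [-0.7, 0.6, -1.0]
opening: -0.0002
```

Run:
```python
from h import *
o=monitor.get_obs();print(o['tool_pos'].round(4),o['contact_force'].round(1),delta(o,[.5755,.107,.06]).round(1))
b=cams.snapshot("side");w=cams.snapshot("wrist")
for q in("square_top","disc_top","bar_top","paperweight"): print(q,[(np.round(d['xyz'],3).tolist(),round(d['conf'],2)) for d in cams.find_in("side",q)[:2]],[(np.round(d['xyz'],3).tolist(),round(d['conf'],2)) for d in cams.find_in("wrist",q)[:2]])
cv2.imwrite("pics/w8.png",cv2.cvtColor(np.hstack([cv2.resize(b[165:265,240:370],(400,308),interpolation=2),cv2.resize(w,(400,308),interpolation=cv2.INTER_AREA)]),cv2.COLOR_RGB2BGR))
```

```text
[0.575  0.1065 0.0777] [-0.7  0.6 -1. ] [17.7  0.7  0.2]
square_top [([0.576, 0.114, 0.074], 0.3)] [([0.461, 0.006, 0.066], 0.75), ([0.629, -0.082, 0.018], 0.2)]
disc_top [([0.541, -0.043, 0.064], 0.68)] [([0.543, -0.042, 0.066], 0.78), ([0.467, 0.007, 0.063], 0.31)]
bar_top [] [([0.567, 0.112, 0.08], 0.71), ([0.464, 0.006, 0.064], 0.4)]
paperweight [([0.766, 0.109, 0.032], 0.93), ([0.528, 0.056, 0.077], 0.72)] [([0.505, 0.228, 0.031], 0.79), ([0.527, 0.052, 0.081], 0.67)]
```

View pics/w8.png

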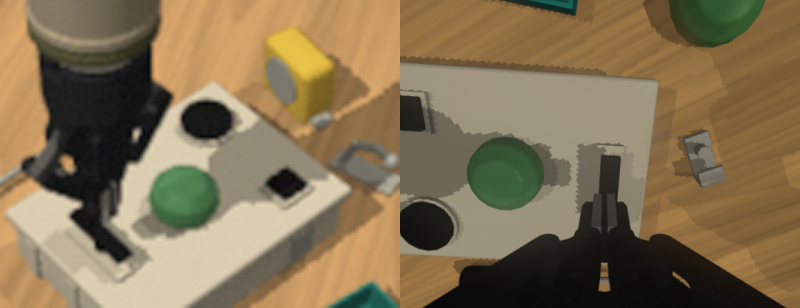

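Disc and square are both flush, the paperweight hasn't moved, and the tip is over the bar's middle, still proud. I'll press it.

>>> play_rows(
  series=[10,1.5,0,0,0,0,1,17,1.5,0,0,0,0,1,20,1.5,0,0,0,0,1,22,1.5,0,0,0,0,1,24,1.5,0,0,0,0,1,26,1.5,0,0,0,0,1,28,1.5,0,0,0,0,1,29,1.5,0,0,0,0,1],
)

```text
time: 22.45
tool_pos: [0.5766, 0.1081, 0.0504]
tcp_rot: [0.691, 0.159, 0.687, -0.158]
contact_force: [-2.0, 1.5, 3.2]
opening: 0.0001
```

>>> play_rows(
  series=[1,0,0,0,0,0,1,2,0,0,0,0,0,1,3,0,0,0,0,0,1,4,0,0,0,0,0,1,5,0,0,0,0,0,1,6,0,0,0,0,0,1,6.8,0,0,0,0,0,1,7.5,0,0,0,0,0,1],
)

```text
time: 23.45
tool_pos: [0.5767, 0.1081, 0.0433]
tcp_rot: [0.691, 0.159, 0.687, -0.158]
contact_force: [-5.2, -1.0, 10.6]
opening: 0.0002
```

The bar is home at the same reading with 10.6 N. Now I'll retreat straight up.

>>> play_rows(
  series=[-15,0,0,0,0,0,1,-50,0,0,0,0,0,1,-90,0,0,0,0,0,1,-130,0,0,0,0,0,1,-160,0,0,0,0,0,1,-180,0,-20,0,0,0,1,-180,0,-40,0,0,0,1,-180,0,-40,0,0,0,1],
)

```text
time: 24.45
tool_pos: [0.5396, 0.1261, 0.2244]
tcp_rot: [0.692, 0.159, 0.687, -0.158]
contact_force: [0.0, -0.7, -0.7]
opening: 0.0002
```

Run:
```python
from h import *
o=monitor.get_obs();print(o['tool_pos'].round(4),o['contact_force'].round(1))
b=cams.snapshot("side");w=cams.snapshot("wrist")
for q in("square_top","disc_top","bar_top","paperweight","case"): print(q,[(np.round(d['xyz'],3).tolist(),round(d['conf'],2)) for d in cams.find_in("side",q)[:3]],[(np.round(d['xyz'],3).tolist(),round(d['conf'],2)) for d in cams.find_in("wrist",q)[:3]])
cv2.imwrite("pics/w9.png",cv2.cvtColor(np.hstack([cv2.resize(b[165:285,220:370],(400,320),interpolation=2),cv2.resize(w,(400,320),interpolation=cv2.INTER_AREA)]),cv2.COLOR_RGB2BGR))
```

```text
[0.5396 0.1261 0.2244] [ 0.  -0.7 -0.7]
square_top [] [([0.462, -0.001, 0.066], 0.94)]
disc_top [([0.538, -0.044, 0.065], 0.45)] [([0.544, -0.04, 0.068], 0.66)]
bar_top [] [([0.576, 0.106, 0.067], 0.93)]
paperweight [([0.762, 0.106, 0.032], 0.94), ([0.526, 0.056, 0.077], 0.76), ([0.484, 0.256, 0.035], 0.73)] [([0.49, 0.24, 0.033], 0.72), ([0.742, 0.11, 0.017], 0.7), ([0.532, 0.047, 0.084], 0.6)]
case [([0.575, 0.11, 0.065], 0.7), ([0.56, -0.45, 0.053], 0.69), ([0.389, 0.111, 0.007], 0.63)] [([0.526, 0.035, 0.053], 0.73)]
```

View pics/w9.png

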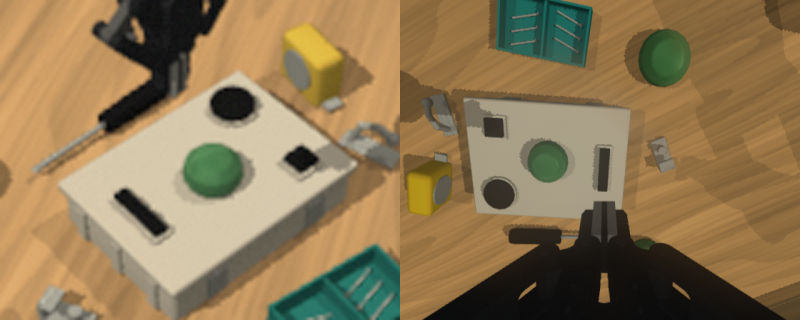

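All three heads lie flush on their collars, nothing else has moved and the arm is clear.

```bash
python3 -c "
from rig import arm
print(arm.hand_in())"
```

```text
the job is handed in; nothing more can be done
None
```

I pressed the three pins home in order (round, square, long) and handed the job in at about 25 s of the 45 s allowed; no verdict is reported.

- **Forces:** each pin stopped at the same tool reading, 43.3 mm, with 10–14 N upward. That is well below the 40 N limit.
- **Pins at the end:** the networks put the heads at 65–68 mm (home is 65 mm) in the last views, and the pictures show all three flush on their collars. The side camera missed the square and the long pin, so for those two the final heights come from the wrist camera only.
- **Everything else:** the case, the paperweight and the things in view look unmoved. The mug and jar were not in the last picture; the arm stayed away from them. The arm is clear, about 0.22 m up by its reading.

One thing disagreed: the finger ends sat about 22 mm higher than the reported tool position. Without contact I went down well past the expected height. The side picture showed the round pin had not moved, so from then on I went by force and pictures.

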